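Take a coating-thickness reading on a test panel

ROBOT

A 6-joint arm with a two-finger parallel gripper is mounted at the origin on a cart in front of the work surface, level with it; the furniture and walls round the work are solid. World frame = base frame: x ahead of the robot, y to its left, z up, the work surface at z = 0. Lengths are in m, angles in rad, forces in N, time in s.
With the tool pointing down it reaches from about 0.275 to 1 m from the base axis. Payload 8.4 kg.
Tool frame: the origin (TCP) lies on the centre line of the jaws, within the pads' length; the fingertips stand 17 mm ahead of it and the grasp point (between the pads) lies 2 mm behind it (bot.tcp_to_tips is the z of the fingertips in the tool frame, in m); z points along the fingers, y is the line along which they close (so a half turn about z gives the same grasp; the last joint's range is limited). The gripper opens to 85 mm and grips with 20 to 120 N. Pads are 22 mm wide; open, the fingers measure 114 mm over their backs; the gripper's body (76 mm by 85 mm) begins 54 mm behind the grasp point. The pads swing forward as they close: fully open they stand 13 mm farther back than shut.
Start: joints at [1.189, 0.353, 1.633, -0, 1.155, -0.002], TCP at [0.232, 0.58, 0.248] pointing down, gripper open.
Joint ranges: [-2.63, 2.63], [-0.92, 2.1], [0.06, 2.66], [-1.3, 4.44], [0, 2.69], [-3.02, 3.02]. Speed limits (rad/s): [2.22, 2.22, 2.79, 3.14, 3.14, 3.14].

INTERFACE

Orientations are given as a unit quaternion [x, y, z, w].
In Python, from workcell import bot, hand, kinematics, get_obs, vision, hand_in gives the robot as it stands. The module is installed in compiled form; this text tells all that it offers. Calls block until the motion is done:
- bot.reach(position, orientation): joint-space move of the TCP to a pose.
- bot.servo_line(position, ori=None, velocity=0.15): straight line of the TCP; ori=None keeps the orientation; velocity is the mean speed in m/s.
- bot.goto_joints(angles): joint-space move.
- hand.move_gripper(opening, strength=None): finger opening in m; strength is the grip in N (None keeps the last); returns when the fingers have stopped.
- bot.dwell(seconds).
- kinematics.solve_ik(position, orientation): joint angles nearest the present ones, or None.
- get_obs(): the state.
- vision.read_camera(name): name is "side" or "top" or "wrist"; returns a dict with "frame" (420x560x3 uint8, red, green, blue), "intrinsics" (3x3 intrinsics, pixels), "dist" ([k1, k2, p1, p2, k3] as OpenCV has them; the pictures are not rectified), "view" (4x4, takes a point from world to camera coordinates). Camera axes: x right, y down, z forward; pixel columns grow to the right and rows downward; lengths in m; the calibration is good to about 2 mm. A picture is of the moment at which its call begins. There is no depth.
A pose or a line that the arm cannot do raises bot.IKError and nothing moves.
- hand_in(): hands the job in; it is judged then, once.
The state is a dict: "time_s": time; "joint_pos": joint angles; "joint_vel": joint speeds; "joint_efforts": joint torques, N m; "position": TCP position; "orientation": TCP orientation; "wrist_force": force on the tool from outside, world axes, zero at the start; "ft_torque": the same for the moment, N m; "gripper_width": finger opening in m; "grip_force": force on a finger pad.
Only numpy, scipy, OpenCV 4.12 (cv2) and the standard library are available. Lean on these libraries where they do the work, as an engineer would, in place of code of your own. Each camera call takes 0.05 s, during which the arm holds its last target. There are 200 camera calls.

TASK

Set up the coating gauge by pressing its keys fully down one at a time in the order green, blue, yellow; then take the orange-handled probe out of its holder and set its brass tip inside the yellow ring on the sloped blue panel, square to the panel, pressing only lightly so that the sprung tip is pushed about half way in. Finish while still holding the probe there, steady, for the reading: do not put it down or let go. Leave the star cutter, kitchen timer and small tin where they are.

Things in the scene. Friction and masses are not known exactly. Their poses are not given: they have to be found in the camera images.
- gauge: grey coating gauge, fixed, 85 (x) x 150 (y) x 28 mm high, flat top with a dark display on its +x half and three round keys in a row on its -x half. Origin: centre of its underside; level, turned about z. Gauge, holder and panel change places from start to start.
- key_green_top (a point): centre of the top face of the green key, the one at the gauge's +y end; cap 22 mm across, keys 46 mm apart. Each key is a spring button, pressed straight down, 6 mm of travel, 5 N when fully down; it springs back when released.
- key_blue_top (a point): centre of the top face of the blue key, at the gauge's -y end, like the green one
- key_yellow_top (a point): centre of the top face of the yellow key, in the middle, like the green one
- key_green (a joint): travel of the green key, 0 m up, 0.006 m fully down
- key_blue (a joint): travel of the blue key, 0 m up, 0.006 m fully down
- key_yellow (a joint): travel of the yellow key, 0 m up, 0.006 m fully down
- holder: fixed dark upright tube, 64 mm high, 37 mm across at the top, bore 25 mm, on a round foot 72 mm across; origin at the centre of its underside. The probe hangs in it by its collar, which rests on the rim, and must be lifted 60 mm to clear it.
- probe: loose round probe, 0.11 kg, upright in the holder at the start. +z runs from tip to handle; origin on the axis at the sleeve's lower end (19 mm above the table at the start). Steel sleeve 20 mm across, z = 0 to 45 mm; black collar 33 mm across, 45 to 52 mm; orange handle 22 mm across, 52 to 112 mm: grip there, any yaw. Brass tip 8 mm across reaches to z = -12 mm when free.
- probe_tip (a point): centre of the flat end face of the probe's brass tip, 12 mm below the probe's origin on its axis when the spring is free
- probe_spring (a joint): how far the brass tip is pushed into the sleeve, 0 m free, 0.008 m fully in. Spring force about 1.5 N at the start of the travel, 4.3 N half way (4 mm), 7.1 N fully in.
- panel: blue coated test panel, 115 x 125 x 6 mm, fixed on a dark stand 112 (x) x 118 (y) mm. The panel slopes 20 degrees up toward the stand's +x: its face looks up and toward the stand's -x. The face's centre is 46 mm above the table, straight above the origin, which is the centre of the stand's underside.
- spot: centre of the yellow ring painted on the panel's face (ring 20 mm inside, 27 mm outside diameter, with a small dot at the centre; it lies somewhere along the level centre line of the face, up to 30 mm to either side). Its z axis is the outward normal of the panel's face, 20 degrees from vertical.
- star_cutter: steel biscuit cutter of flower-like star shape, 69 x 72 x 23 mm, loose, origin at the centre of its underside; leave alone
- timer: white kitchen timer with a red dial, 69 mm across, 50 mm high, loose, origin at the centre of its underside; leave alone
- tin: small open round metal tin, 77 mm across, 26 mm high, loose, origin at the centre of its underside; leave alone

How it is judged:
On the way, in this order (a step that is already met when the one before it is completed fails the run):
1. green key pressed down, the other keys up (value of joint key_green above 0.0042 m and value of joint each of key_blue, key_yellow below 0.002 m), for 0.05 s.
2. blue key pressed down, the other keys up (value of joint key_blue above 0.0042 m and value of joint each of key_green, key_yellow below 0.002 m), for 0.05 s.
3. yellow key pressed down, the other keys up (value of joint key_yellow above 0.0042 m and value of joint each of key_green, key_blue below 0.002 m), for 0.05 s.
4. probe taken out of its holder in the fingers (z of probe_tip in the frame of holder above 0.066 m and contact force between the fingers and probe above 1 N), for 0.1 s.
At the end, for the whole second after the job is handed in: The robot holds the probe still in its fingers, its tip within 7 mm of the ring's centre, its axis within 8 degrees of the panel's normal, the sprung tip pushed in 1.8 to 6.5 mm of its 8 mm (contact force with the panel 1.5 to 8 N); all keys are up again (distance between probe_tip and spot below 0.007 m and angle between the z axis of probe and the z axis of spot, either way round below 0.14 rad and value of joint probe_spring between 0.0018 and 0.0065 m and contact force between probe and panel between 1.5 and 8 N and contact force between the fingers and probe above 1 N and linear speed of probe below 0.02 m/s and value of joint each of key_green, key_blue, key_yellow below 0.002 m); the arm keeps its last pose, push and grip.
It fails at once if two keys pressed at once (value of joint each of key_green, key_blue above 0.003 m or value of joint each of key_green, key_yellow above 0.003 m or value of joint each of key_blue, key_yellow above 0.003 m).
It fails at once if probe pressed hard on the panel (over 15 N) (contact force between probe and panel above 15 N).
It fails at once if star cutter moved more than 20 mm (distance of star_cutter from where it was at the start of the episode above 0.02 m).
It fails at once if kitchen timer moved more than 20 mm (distance of timer from where it was at the start of the episode above 0.02 m).
It fails at once if small tin moved more than 20 mm (distance of tin from where it was at the start of the episode above 0.02 m).
It also fails if it takes over 51 s, if anything falls off the work surface, if the arm or the gripper's body presses on something with over 40 N, if the wrist force passes 120 N, or if a joint passes its speed limit or range.

## Working session

There is one attempt and no reset: what is moved stays moved. The work goes in short steps, each a Python script; the robot and the scene stay as the last script left them, time stands still between calls to the robot, and variables do not carry over. Pictures are saved under pics/ and viewed, at most 10 in all, crops included, and the job is handed in when it is done.

```bash
mkdir -p pics; python3 - <<'E'
from workcell import *
import cv2, numpy as np
for n in ["top","side"]:
    c=vision.read_camera(n); np.savez(f"{n}0.npz",**c)
    cv2.imwrite(f"pics/{n}0.png",c["frame"][:,:,::-1])
    print(n,np.round(c["intrinsics"],1).tolist(),np.round(c["dist"],3),np.round(c["view"],3).tolist())
o=get_obs();print(o); print(bot.tcp_to_tips)
E
```

```text
top [[483.7, 0.0, 284.2], [0.0, 483.7, 213.7], [0.0, 0.0, 1.0]] [-0.052  0.     0.     0.     0.   ] [[-0.021, -1.0, 0.022, -0.006], [-0.984, 0.017, -0.18, 0.5], [0.179, -0.026, -0.983, 1.151], [0.0, 0.0, 0.0, 1.0]]
side [[469.6, 0.0, 281.0], [0.0, 469.6, 213.9], [0.0, 0.0, 1.0]] [0.016 0.    0.    0.    0.   ] [[0.987, -0.158, -0.021, -0.49], [-0.081, -0.381, -0.921, 0.081], [0.138, 0.911, -0.389, 1.083], [0.0, 0.0, 0.0, 1.0]]
{'time_s': 0.1, 'joint_pos': array([ 1.18860434e+00,  3.53561863e-01,  1.63402224e+00, -1.32305705e-06,
        1.15521838e+00, -2.39930376e-03]), 'joint_vel': array([ 0.00010728, -0.00099593, -0.00097506,  0.00033031,  0.00096048,
        0.00204667]), 'joint_efforts': array([ 2.07053286e-03, -6.06356764e+01, -3.42821288e+01,  2.97437127e-04,
        3.81217949e-03, -2.87317370e-06]), 'position': array([0.23155957, 0.58010186, 0.24766344]), 'orientation': array([ 1.88756801e-01,  9.82023678e-01, -5.93877995e-04, -1.15012482e-04]), 'wrist_force': array([-0.46048757,  0.59497533,  0.76250444]), 'ft_torque': array([ 0.01596909, -0.00338186, -0.02228003]), 'grip_force': 0.0, 'gripper_width': 0.08541543688851598}
0.017
```

View pics/top0.png

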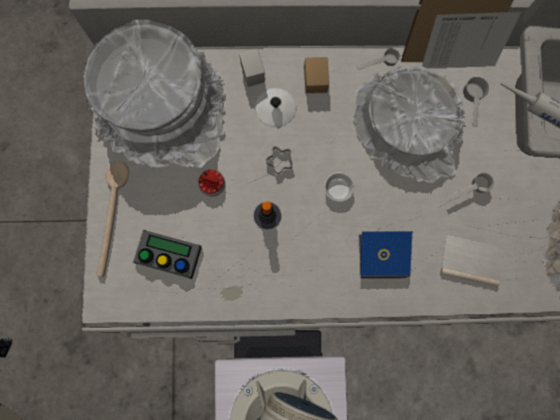

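View pics/side0.png

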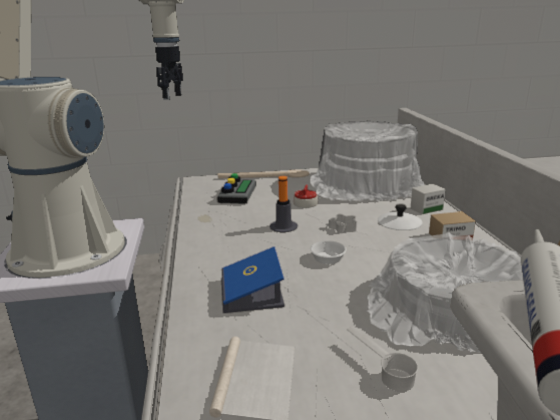

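```bash
cat > h.py <<'E'
import cv2, numpy as np
def ray(c,px):
    p=cv2.undistortPoints(np.array(px,float).reshape(-1,1,2),c["intrinsics"],c["dist"]).reshape(-1,2)
    R=c["view"][:3,:3];o=-R.T@c["view"][:3,3]
    d=np.c_[p,np.ones(len(p))]@R; return o,d
def onz(c,px,z):
    o,d=ray(c,px); return o+d*((z-o[2])/d[:,2])[:,None]
def tri(cs,pxs):
    A=np.zeros((3,3));b=np.zeros(3);L=[]
    for c,p in zip(cs,pxs):
        o,d=ray(c,p);d=d[0]/np.linalg.norm(d[0]);M=np.eye(3)-np.outer(d,d);A+=M;b+=M@o;L.append((o,M))
    x=np.linalg.solve(A,b);return x,[round(1e3*float(np.linalg.norm(M@(x-o))),1) for o,M in L]
H=dict(green=((45,75),90,50),yellow=((22,34),120,110),blue=((105,125),150,60),orange=((4,14),180,120),red=((174,179),150,60))
def blobs(c,name,roi,amin=8):
    x0,y0,x1,y1=roi;hsv=cv2.cvtColor(c["frame"],cv2.COLOR_RGB2HSV)
    (a,b),s,v=H[name];m=cv2.inRange(hsv,(a,s,v),(b,255,255));k=np.zeros_like(m);k[y0:y1,x0:x1]=m[y0:y1,x0:x1]
    n,l,st,ce=cv2.connectedComponentsWithStats(k)
    return sorted([(int(st[i,4]),np.round(ce[i],1).tolist(),st[i,:4].tolist()) for i in range(1,n) if st[i,4]>=amin],reverse=True),l
E
python3 - <<'E'
from h import *
T=dict(np.load("top0.npz"));S=dict(np.load("side0.npz"))
rois={"green":((130,240,205,280),(215,170,260,205)),"yellow":((130,240,205,280),(215,170,260,205)),"blue":((130,240,205,280),(215,170,260,205)),"orange":((250,195,285,220),(270,170,295,210))}
for n,(a,b) in rois.items():
    print(n,blobs(T,n,a)[0][:3],blobs(S,n,b)[0][:3])
print("ring",blobs(T,"yellow",(365,235,410,275))[0],blobs(S,"yellow",(235,255,265,290))[0])
hsv=cv2.cvtColor(T["frame"],cv2.COLOR_RGB2HSV);m=cv2.inRange(hsv,(100,120,50),(130,255,255));m[:,:350]=0;m[:,420:]=0;m[:225]=0;m[285:]=0
ct=max(cv2.findContours(m,0,2)[0],key=cv2.contourArea);r=cv2.minAreaRect(ct);print("panel",r,cv2.boxPoints(r).tolist())
im=np.hstack([cv2.resize(T["frame"][y-35:y+35,x-45:x+45],None,fx=4,fy=4) for x,y in[(168,255),(385,255)]])
im2=np.hstack([cv2.resize(f["frame"][y-35:y+35,x-45:x+45],None,fx=4,fy=4) for f,x,y in[(S,240,190),(S,252,277)]])
cv2.imwrite("pics/c1.png",np.vstack([im,im2])[:,:,::-1])
E
```

```text
green [(342, [169.4, 246.0], [148, 240, 41, 15]), (70, [144.1, 254.6], [140, 250, 9, 10])] [(93, [243.4, 185.9], [237, 180, 14, 12]), (27, [234.3, 175.6], [231, 173, 7, 6])]
yellow [(63, [161.9, 259.7], [158, 256, 9, 9])] [(33, [230.8, 180.0], [228, 178, 7, 5])]
blue [(69, [180.1, 264.6], [176, 260, 9, 10])] [(35, [227.7, 185.9], [224, 183, 8, 6])]
orange [(58, [266.1, 205.5], [262, 202, 9, 8])] [(93, [284.1, 191.1], [282, 181, 5, 20]), (19, [282.3, 177.8], [279, 177, 8, 3])]
ring [(32, [383.3, 253.8], [379, 249, 10, 11])] []
panel ((386.0, 254.0), (44.0, 50.0), 90.0) [[361.0, 232.0], [411.0, 232.0], [411.0, 276.0], [361.0, 276.0]]
```

View pics/c1.png

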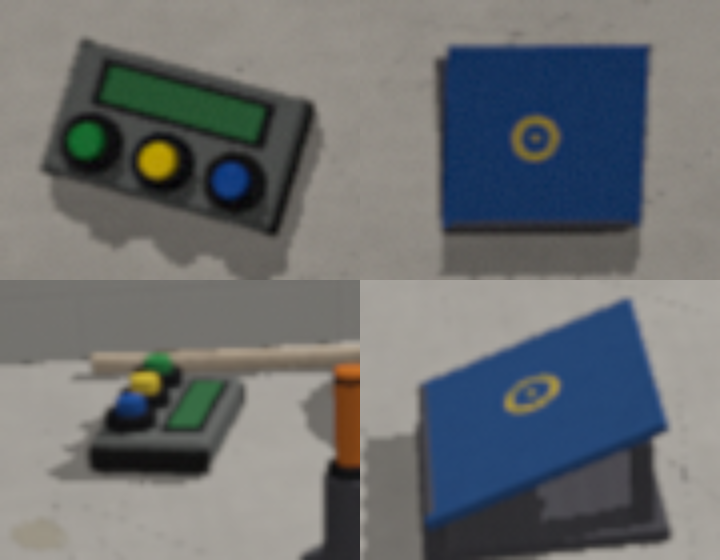

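The crops show the three keys at top-view pixels (144,255), (162,260) and (180,265), and the ring at (383.5,254). The panel is nearly square to the image, with its high edge toward +x.

```bash
python3 - <<'E'
from h import *
T=dict(np.load("top0.npz"));S=dict(np.load("side0.npz"))
for n,a,b in [("g",(144.1,254.6),(234.3,175.6)),("y",(161.9,259.7),(230.8,180)),("b",(180.1,264.6),(227.7,185.9))]:
    x,e=tri([T,S],[a,b]);print(n,x.round(4),e, onz(T,[a],.042)[0].round(4))
print("ring",tri([T,S],[(383.5,254),(252-45+532/4-90,277-35+(395-280)/4)]),onz(T,[(383.5,254)],.046))
print("handle",onz(T,[(266.1,205.5)],.131),onz(T,[(266.1,206.5)],.131))
# orange in side: bottom/top ends ; edges of panel from top crop: high edge, low edge
cor=np.array([(450,46),(650,46),(637,224),(443,224)])/4.+[385-45-90,220]
h=.0625  # which extent
for half in(.0575,.0625):
    zs=.046+np.sin(np.radians(20))*half*np.array([1,1,-1,-1])
    P=np.array([onz(T,[c],z)[0] for c,z in zip(cor,zs)]);print(half,P.round(4).tolist(),np.degrees(np.arctan2(*(P[1]-P[0])[:2])),np.degrees(np.arctan2(*(P[2]-P[3])[:2])),np.linalg.norm(P[1]-P[0]),np.linalg.norm((P[3]-P[0])))
for n,px,z in[("timer",(211,181),.05),("cutter",(280,160),.023),("tin",(340,188),.026)]:print(n,onz(T,[px],z)[0].round(3))
E
```

```text
g [0.406  0.3278 0.0425] [0.9, 0.9] [0.4052 0.328  0.042 ]
y [0.3928 0.2838 0.0441] [0.9, 0.9] [0.392  0.2842 0.042 ]
b [0.3807 0.2398 0.0419] [1.4, 1.4] [0.3794 0.2398 0.042 ]
ring (array([ 0.39624024, -0.25755803,  0.04347616]), [0.7, 0.7]) [[ 0.39532808 -0.25694813  0.046     ]]
handle [[0.50430968 0.0277682  0.131     ]] [[0.50196776 0.02780206 0.131     ]]
0.0575 [[0.4492, -0.2041, 0.0657], [0.4469, -0.3269, 0.0657], [0.3412, -0.3229, 0.0263], [0.344, -0.2018, 0.0263]] -178.9193043305287 -178.6898055158049 0.12276719088224915 0.11237148812106876
0.0625 [[0.4489, -0.2038, 0.0674], [0.4466, -0.3264, 0.0674], [0.3413, -0.3234, 0.0246], [0.344, -0.2021, 0.0246]] -178.9193043305287 -178.6898055158049 0.12258556445554794 0.11330202221970016
timer [0.585 0.165 0.05 ]
cutter [ 0.645 -0.008  0.023]
tin [ 0.568 -0.16   0.026]
```

```bash
cat >> h.py <<'E'
from scipy.spatial.transform import Rotation as Ro
def quat(y,z=(0,0,-1)):
    z=np.array(z,float)/np.linalg.norm(z);y=np.array(y,float);y-=z*(y@z);y/=np.linalg.norm(y)
    return Ro.from_matrix(np.c_[np.cross(y,z),y,z]).as_quat()
E
cat > ik.py <<'E'
from workcell import *; from h import *
n=np.array([-np.sin(np.radians(20)),0,np.cos(np.radians(20))]);yaw=Ro.from_euler('z',-1.2,degrees=True).as_matrix();n=yaw@n
for s in(1,-1):
    print("key",kinematics.solve_ik(np.array([.406,.328,.09]),quat([s*.961,-s*.277,0])))
for a in range(0,360,30):
    y=[np.cos(np.radians(a)),np.sin(np.radians(a)),0]
    g=kinematics.solve_ik(np.array([.503,.0278,.11]),quat(y)); p=kinematics.solve_ik(np.array([.396,-.257,.046])+n*.1,quat(y,-n))
    print(a,*(None if v is None else v.round(2) for v in(g,p)))
E
python3 ik.py
```

```text
key [ 6.76654553e-01  4.07978257e-01  1.97759896e+00 -4.44089210e-16
  7.56015441e-01  9.57289052e-01]
key [ 6.76654553e-01  4.07978257e-01  1.97759896e+00 -4.44089210e-16
  7.56015441e-01 -2.18430360e+00]
0 [ 0.05  0.35  2.01 -0.    0.78  0.05] [-0.8   0.13  2.29  0.5   0.52 -1.21]
30 [ 0.05  0.35  2.01 -0.    0.78 -0.47] [-0.8   0.13  2.29  0.5   0.52 -1.76]
60 [ 0.05  0.35  2.01 -0.    0.78 -0.99] [-0.8   0.13  2.29  0.5   0.52 -2.29]
90 [ 0.05  0.35  2.01 -0.    0.78 -1.52] [-0.8   0.13  2.29  0.5   0.52 -2.78]
120 [ 0.05  0.35  2.01 -0.    0.78 -2.04] [-0.8   0.13  2.29  0.5   0.52  3.  ]
150 [ 0.05  0.35  2.01 -0.    0.78 -2.57] [-0.8   0.13  2.29  0.5   0.52  2.48]
180 None [-0.8   0.13  2.29  0.5   0.52  1.93]
210 [ 0.05  0.35  2.01 -0.    0.78  2.67] [-0.8   0.13  2.29  0.5   0.52  1.38]
240 [ 0.05  0.35  2.01 -0.    0.78  2.15] [-0.8   0.13  2.29  0.5   0.52  0.86]
270 [ 0.05  0.35  2.01 -0.    0.78  1.62] [-0.8   0.13  2.29  0.5   0.52  0.36]
300 [ 0.05  0.35  2.01 -0.    0.78  1.1 ] [-0.8   0.13  2.29  0.5   0.52 -0.14]
330 [ 0.05  0.35  2.01 -0.    0.78  0.58] [-0.8   0.13  2.29  0.5   0.52 -0.66]
```

```bash
cat > press.py <<'E'
from workcell import *; from h import *
Q=quat([.961,-.277,0])
def press(x,y,ztop=.043):
    bot.reach(np.array([x,y,ztop+.03+.017]),Q)
    bot.servo_line(np.array([x,y,ztop+.007+.017]),velocity=.08); bot.dwell(.15)
    f0=get_obs()["wrist_force"][2];log=[]
    for i in range(18):
        z=ztop+.017+.006-.001*i
        bot.servo_line(np.array([x,y,z]),velocity=.02)
        o=get_obs();f=o["wrist_force"][2]-f0;log.append((round(1e3*(o["position"][2]-.017),1),round(f,1)))
        if f>8:break
    bot.dwell(.15);o=get_obs();print(log,o["time_s"],(o["wrist_force"][2]-f0).round(1),o["position"].round(4))
    bot.servo_line(np.array([x,y,ztop+.03+.017]),velocity=.1)
E
python3 - <<'E'
from press import *
hand.move_gripper(0.0)
bot.reach(np.array([.393,.284,.22]),Q)
c=vision.read_camera("wrist");np.savez("w0.npz",**c);cv2.imwrite("pics/w0.png",c["frame"][:,:,::-1])
roi=(0,0,560,420)
for n in("green","yellow","blue"):
    for b in blobs(c,n,roi,100)[0][:3]:print(n,b,onz(c,[b[1]],.043)[0].round(4))
print(get_obs()["time_s"],get_obs()["gripper_width"])
E
```

```text
green (2110, [317.6, 190.6], [306, 143, 25, 97]) [0.4286 0.2767 0.043 ]
green (455, [280.3, 148.2], [269, 136, 24, 25]) [0.4052 0.3253 0.043 ]
yellow (416, [280.1, 196.6], [269, 185, 23, 24]) [0.3923 0.2809 0.043 ]
blue (380, [279.9, 241.0], [269, 230, 22, 23]) [0.3794 0.2367 0.043 ]
2.1917 -6.034130276762649e-05
```

View pics/w0.png

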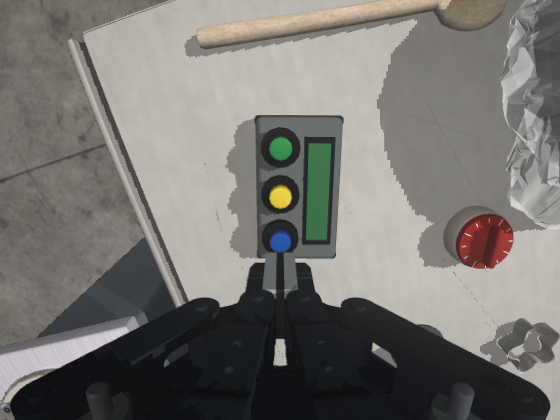

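The wrist view has the gauge keys in a column at (280,148), (280,197) and (280,241). They match the fixed-camera positions to within 3 mm.

```bash
python3 - <<'E'
from press import *
press(.4055,.3265)
E
```

```text
[(np.float64(49.3), np.float64(1.8)), (np.float64(48.1), np.float64(2.8)), (np.float64(47.1), np.float64(3.2)), (np.float64(46.1), np.float64(4.3)), (np.float64(45.1), np.float64(4.0)), (np.float64(44.1), np.float64(4.4)), (np.float64(43.9), np.float64(16.7))] 5.2833 16.3 [0.4058 0.3267 0.0609]
```

```bash
python3 - <<'E'
from press import *
press(.3798,.238,.050)
press(.3925,.2825,.050)
bot.reach(np.array([.38,.02,.25]),quat([0,-1,0]))
c=vision.read_camera("wrist");np.savez("w1.npz",**c);cv2.imwrite("pics/w1.png",c["frame"][:,:,::-1])
for b in blobs(c,"orange",(0,0,560,420),60)[0][:3]:print(b,onz(c,[b[1]],.131)[0])
print(get_obs()["time_s"])
E
```

```text
[(np.float64(56.2), np.float64(0.9)), (np.float64(55.0), np.float64(1.4)), (np.float64(53.9), np.float64(0.7)), (np.float64(52.9), np.float64(0.5)), (np.float64(51.9), np.float64(0.6)), (np.float64(51.0), np.float64(1.3)), (np.float64(50.0), np.float64(3.0)), (np.float64(49.0), np.float64(3.2)), (np.float64(48.0), np.float64(3.6)), (np.float64(47.0), np.float64(5.3)), (np.float64(46.0), np.float64(4.2)), (np.float64(45.0), np.float64(5.3)), (np.float64(44.0), np.float64(6.2)), (np.float64(43.8), np.float64(21.7))] 10.4333 21.5 [0.38   0.2381 0.0608]
[(np.float64(56.2), np.float64(0.4)), (np.float64(55.0), np.float64(-0.2)), (np.float64(53.9), np.float64(-0.8)), (np.float64(52.9), np.float64(-1.3)), (np.float64(52.0), np.float64(-0.1)), (np.float64(51.0), np.float64(-0.2)), (np.float64(50.1), np.float64(1.6)), (np.float64(49.0), np.float64(1.2)), (np.float64(48.0), np.float64(1.6)), (np.float64(47.0), np.float64(2.6)), (np.float64(46.0), np.float64(3.5)), (np.float64(45.0), np.float64(3.7)), (np.float64(44.1), np.float64(6.1)), (np.float64(43.8), np.float64(18.2))] 15.4917 18.3 [0.3927 0.2826 0.0608]
(707, [271.3, 35.1], [257, 20, 29, 31]) [0.50566337 0.02628412 0.131     ]
17.225
```

View pics/w1.png

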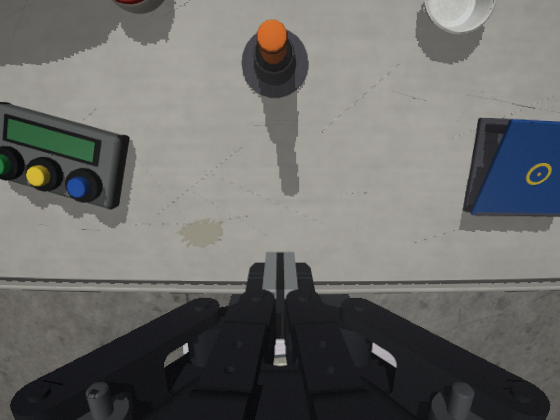

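The probe's orange cap is at (271,35) and the ring at (539,174). I'll grasp the probe and lift it.

```bash
python3 - <<'E'
from workcell import *; from h import *
Q=quat([0,-1,0]);p=np.array([.504,.027,.0])
hand.move_gripper(.06,60)
bot.reach(p+[0,0,.19],Q)
bot.servo_line(p+[0,0,.105],velocity=.12)
hand.move_gripper(0.0,60);o=get_obs();print(o["gripper_width"],o["grip_force"],o["wrist_force"],o["time_s"])
bot.servo_line(p+[0,0,.195],velocity=.1)
o=get_obs();print(o["gripper_width"],o["grip_force"],o["wrist_force"],o["position"],o["time_s"])
ims=[]
for n in["side","wrist"]:
    c=vision.read_camera(n);np.savez(n+"1.npz",**c);ims.append(c["frame"])
cv2.imwrite("pics/g.png",np.hstack([cv2.resize(ims[0][100:240,220:360],(400,400)),cv2.resize(ims[1],(400,300))[0:400] if 0 else cv2.copyMakeBorder(cv2.resize(ims[1],(400,300)),0,100,0,0,0)])[:,:,::-1])
E
```

```text
0.020579715987010635 58.29620003700256 [-0.45247148 -0.32233956  5.70541107] 19.725
0.020519466085641806 58.551408648490906 [-0.60852905  0.22689297 -0.50164094] [0.50353235 0.02697164 0.19438319] 20.775
```

View pics/g.png

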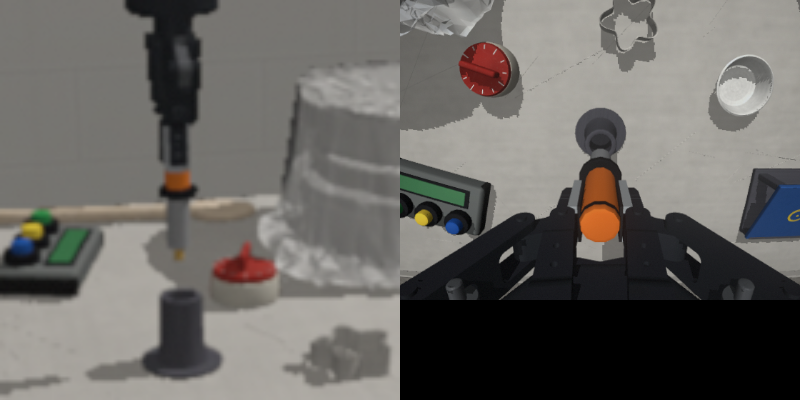

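```bash
python3 - <<'E'
from h import *
S=dict(np.load("side1.npz"));W=dict(np.load("wrist1.npz"))
b=blobs(W,"orange",(0,0,560,420),300)[0][:3];print(b)
hsv=cv2.cvtColor(W["frame"],cv2.COLOR_RGB2HSV)
m=cv2.inRange(hsv,(4,180,200),(14,255,255))
n,l,st,ce=cv2.connectedComponentsWithStats(m);i=1+np.argmax(st[1:,4]);print(st[i],ce[i],"cap xy",onz(W,[ce[i]],.2205))
def proj(c,P):
    return cv2.projectPoints(np.array(P,float),cv2.Rodrigues(c["view"][:3,:3])[0],c["view"][:3,3],c["intrinsics"],c["dist"])[0].reshape(-1,2)
tip=.1944-.0975
for z in(0,.012,.04,.06,.07):print(z,proj(S,[[.5035,.027,tip+z]]).round(1))
g=cv2.cvtColor(S["frame"],cv2.COLOR_RGB2GRAY)
for y in range(160,198,3):print(y,g[y,272:296].tolist())
E
```

```text
[(2330, [279.2, 312.2], [252, 286, 56, 53]), (1755, [278.5, 261.2], [255, 235, 46, 58])]
[ 253  293   51   38 1367] [276.57132407 310.11777615] cap xy [[0.50944109 0.02784812 0.2205    ]]
0 [[281.2 189.6]]
0.012 [[281.1 184.9]]
0.04 [[280.9 173.8]]
0.06 [[280.7 165.8]]
0.07 [[280.6 161.8]]
160 [116, 116, 116, 116, 116, 100, 81, 84, 86, 86, 87, 88, 93, 99, 112, 116, 117, 116, 116, 115, 116, 116, 116, 116]
163 [116, 116, 116, 117, 116, 99, 74, 73, 76, 77, 80, 83, 91, 101, 114, 116, 116, 116, 116, 115, 116, 116, 116, 116]
166 [116, 117, 115, 89, 33, 18, 33, 46, 52, 55, 58, 59, 51, 42, 32, 23, 38, 90, 115, 116, 116, 116, 116, 116]
169 [114, 115, 114, 103, 93, 93, 75, 38, 31, 30, 32, 35, 39, 45, 79, 100, 110, 112, 107, 120, 131, 131, 130, 145]
172 [164, 164, 163, 163, 164, 147, 106, 76, 77, 81, 82, 82, 87, 103, 132, 151, 154, 154, 155, 150, 148, 152, 152, 150]
175 [105, 104, 105, 106, 106, 99, 85, 75, 78, 81, 83, 86, 94, 105, 104, 97, 96, 100, 104, 106, 111, 113, 114, 115]
178 [148, 149, 149, 148, 148, 139, 109, 77, 78, 80, 82, 86, 94, 105, 109, 109, 110, 109, 110, 108, 105, 105, 105, 106]
181 [166, 165, 154, 128, 111, 105, 88, 76, 77, 80, 82, 86, 94, 106, 110, 109, 109, 108, 109, 109, 109, 110, 110, 109]
184 [126, 109, 109, 109, 111, 108, 93, 77, 77, 79, 83, 86, 94, 105, 110, 111, 111, 111, 111, 111, 110, 110, 111, 111]
187 [109, 110, 110, 110, 111, 111, 109, 105, 97, 88, 85, 87, 98, 109, 111, 110, 110, 111, 111, 110, 111, 111, 111, 110]
190 [113, 110, 111, 110, 111, 111, 111, 111, 104, 91, 93, 102, 111, 112, 112, 112, 111, 110, 111, 111, 112, 113, 112, 113]
193 [158, 135, 113, 110, 111, 111, 111, 110, 110, 109, 109, 109, 109, 110, 110, 110, 111, 111, 111, 110, 111, 111, 104, 91]
196 [169, 169, 168, 168, 160, 135, 113, 109, 109, 109, 109, 110, 110, 110, 110, 110, 109, 110, 110, 110, 111, 103, 84, 60]
```

```bash
cat > pan.py <<'E'
from workcell import *; from h import *
n=Ro.from_euler('z',-1.2,degrees=True).apply([-np.sin(np.radians(20)),0,np.cos(np.radians(20))])
yv=Ro.from_euler('z',-1.2,degrees=True).apply([0,-1,0]);Q=quat(yv,-n);tx=Ro.from_quat(Q).apply([1,0,0])
L=.0975
E
python3 - <<'E'
from pan import *
W1=dict(np.load("w1.npz"));b=blobs(W1,"yellow",(515,150,560,195))[0];print(b,onz(W1,[(539,174)],.046))
s=np.array([.396,-.257,.046])
bot.reach(s+n*(L+.09)-.002*tx,Q)
bot.servo_line(s+n*(L+.03)-.002*tx,velocity=.1)
bot.dwell(.2);o=get_obs();print(o["position"],s+n*(L+.03)-.002*tx,o["grip_force"],o["wrist_force"],o["time_s"])
C={k:vision.read_camera(k) for k in("side","top","wrist")}
for k,c in C.items():np.savez(k+"2.npz",**c)
im=np.hstack([cv2.resize(C["side"]["frame"][200:320,190:310],(400,400)),cv2.copyMakeBorder(cv2.resize(C["wrist"]["frame"],(400,300)),0,100,0,0,0)])
cv2.imwrite("pics/p.png",im[:,:,::-1])
E
```

```text
[(164, [538.1, 173.1], [526, 163, 25, 22])] [[ 0.39539451 -0.2587126   0.046     ]]
[ 0.35068754 -0.25633481  0.16575021] [ 0.35052302 -0.25604739  0.16512677] 58.585765957832336 [ 0.05510014  0.0382326  -0.83415599] 23.0833
```

View pics/p.png

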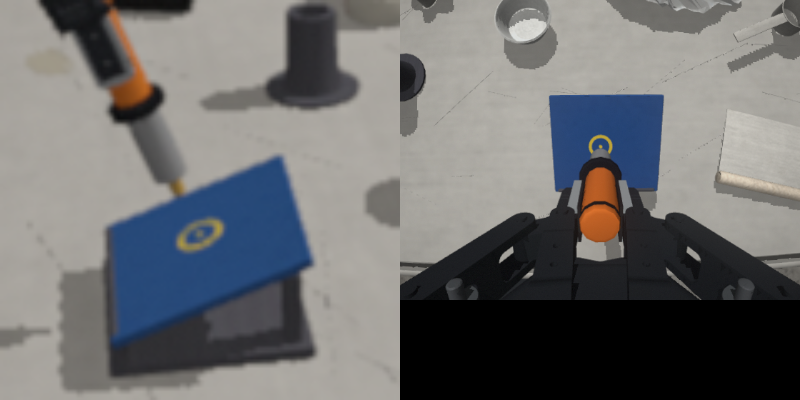

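```bash
python3 - <<'E'
from pan import *
S=dict(np.load("side2.npz"))
pr=lambda P:cv2.projectPoints(np.array(P,float),cv2.Rodrigues(S["view"][:3,:3])[0],S["view"][:3,3],S["intrinsics"],S["dist"])[0].reshape(-1,2).round(1)
pos=np.array([.35069,-.25633,.16575]);tip=pos-n*L+.002*tx
s=np.array([.396,-.2575,.046])
print("pred tip",pr([tip]),"pred ring",pr([s]),"dpix per mm along tx,n,y",(pr([s+.01*tx])-pr([s])),(pr([s+.01*n])-pr([s])),(pr([s+[0,.01,0]])-pr([s])))
cv2.imwrite("pics/tip.png",cv2.resize(S["frame"][245:285,220:275],None,fx=12,fy=12,interpolation=cv2.INTER_CUBIC)[:,:,::-1])
E
```

```text
pred tip [[243.3 256.5]] pred ring [[249.5 269.6]] dpix per mm along tx,n,y [[ 4.8 -2. ]] [[-2.1 -4.2]] [[-0.6 -2.5]]
```

View pics/tip.png

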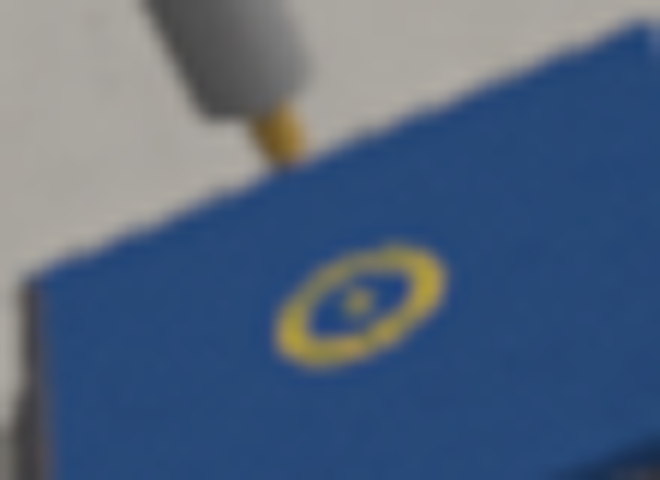

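The tip is at about (244,258) and the ring dot at (249.5,270). That puts the tip about 3 mm closer along the normal than planned, with no sideways error, so I'll go down slowly while watching force.

```bash
python3 - <<'E'
from pan import *
s=np.array([.396,-.2575,.046]);P=lambda h:s+n*(L+h)-.002*tx
def F():
    v=[]
    for _ in range(8):bot.dwell(.04);v.append(get_obs()["wrist_force"]@n)
    return np.mean(v)
bot.servo_line(P(.010),ori=Q,velocity=.05);bot.dwell(.3);f0=F();print("f0",f0)
h=.010
while h>-.008:
    h-=.001;bot.servo_line(P(h),ori=Q,velocity=.01);f=F()-f0
    print(round(h*1e3),f.round(2),((get_obs()["position"]-P(0))@n*1e3).round(2))
    if f>3.6:break
o=get_obs();print(o["time_s"],o["position"]-P(h))
C={k:vision.read_camera(k) for k in("side","wrist")}
for k,c in C.items():np.savez(k+"3.npz",**c)
cv2.imwrite("pics/f.png",np.hstack([cv2.resize(C["side"]["frame"][240:290,220:270],(400,400),interpolation=cv2.INTER_CUBIC),cv2.resize(C["wrist"]["frame"][150:290,210:350],(400,400))])[:,:,::-1])
E
```

```text
f0 -0.8710673165169676
9 0.01 9.02
8 0.08 8.01
7 -0.19 7.0
6 0.05 6.02
5 -0.08 5.01
4 0.11 4.0
3 -0.23 3.01
2 0.07 2.0
1 1.72 1.05
0 2.49 0.03
-1 2.98 -0.98
-2 3.53 -1.99
-3 4.78 -2.99
32.0 [ 5.36981028e-06 -1.36790484e-05  1.11742578e-05]
```

View pics/f.png

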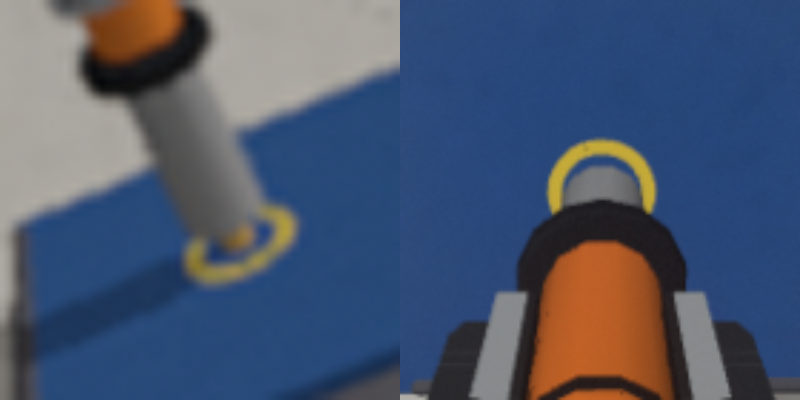

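The picture shows the tip at (238,246) inside the ring centred at (241,244), less than 1 mm off. The spring is pushed in about 4 mm.

```bash
python3 -c "
from workcell import *
print(hand_in())"
```

```text
the job is handed in; nothing more can be done
None
```

The job is handed in: I pressed green, blue and yellow fully down in that order, and the arm is holding the probe steady and square to the panel, its tip within about 1 mm of the ring's centre and pushed in about 4 mm (roughly 4.8 N); no verdict came back.

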